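# Set and hold the stop arm of a slicing guide

### The arm

A 6-joint arm with a two-finger parallel gripper is mounted at the origin on a cart in front of the work surface, level with it; the furniture and walls round the work are solid. World frame = base frame: x ahead of the robot, y to its left, z up, the work surface at z = 0. Lengths are in m, angles in rad, forces in N, time in s.
With the tool pointing down it reaches from about 0.35 to 0.975 m from the base axis. Payload 4.9 kg.
Tool frame: the origin (TCP) lies at the very end of the fingers, on their centre line; the grasp point (between the pads) lies 19 mm behind it; z points along the fingers, x is the direction in which the jaws open and shut, and the axes are right-handed (so a half turn about z gives the same grasp; the last joint's range is limited). The gripper opens to 85 mm and grips with 20 to 120 N. Pads are 22 mm wide; open, the fingers measure 114 mm over their backs; the gripper's body (76 mm by 85 mm) begins 54 mm behind the grasp point. The pads swing forward as they close: fully open they stand 13 mm farther back than shut.
Start: joints at [1.1, 0.053, 1.613, -0, 1.476, -0.119], TCP at [0.215, 0.587, 0.231] pointing down, gripper open.
Joint ranges: [-3.01, 3.01], [-1.01, 2.22], [0.06, 2.58], [-1.02, 4.17], [0.09, 2.62], [-3.14, 3.14]. Speed limits (rad/s): [2.57, 2.57, 3.14, 3.14, 3.14, 3.14].

### API

Orientations are given as a unit quaternion [w, x, y, z].
In Python, from plant import * gives the robot as it stands.
- The arm moves only by the shell command python3 -m inch 'ROWS'. ROWS is text: rows parted by semicolons, each of 7 numbers parted by spaces: the shift along the tool's x, y, z in m, then the turn, a rotation vector about the tool's x, y, z in rad, then the closure, from 0 (fully open) to 1 (shut). A call has 1 to 10 rows; each row shifts and turns the commanded pose from where the row before left it, along the tool's axes as they then stand; what a row does not reach is not made up. A row lasts 1/12 s, in which the tool goes at most 41.7 mm and 7.16 degrees, less where a joint would pass 70% of its speed; a pose out of reach is approached as far as the arm can. A call with a gripper value outside its range is refused whole. The fingers move at their own pace and stop on an object; the grip force is fixed at half the most. Time passes only in rows, so rows that do not move let the fingers close. It gives the time, the measured TCP pose, the force and the opening at its end, in the units of the state.
- state(): the state, without advancing time (a new reading comes with each control period).
- grab_frame(name): name is "scene" or "top" or "wrist"; returns the picture (384x512x3 uint8, blue, green, red); there is no depth.
- camera_info(name): a dict with "vertical_fov" (degrees; the focal length in pixels is half the picture's height over the tangent of half this angle, whatever the lens; pixels are square), "cx", "cy" (the principal point, pixels), "k1" (the pictures are not rectified: a ray, as slopes to the right and down, at radius r is drawn at 1 + k1 r^2 times it, then the intrinsics apply), "origin" and "rotation" of the camera in the world. Camera axes: x right, y down, z forward; pixel columns grow to the right and rows downward; lengths in m; the calibration is good to about 2 mm. A picture is of the moment at which its call begins: read the wrist's pose just before it. camera_info takes no time and is no camera call; for the wrist camera it gives the pose at the moment of the call.
- job_done(): hands the job in, once; it reports no verdict.
The state is a dict: "time": time; "joint_pos": joint angles; "joint_vel": joint speeds; "joint_efforts": joint torques, N m; "tool_pos": TCP position; "tool_rot": TCP orientation; "contact_force": force on the tool from outside, world axes, zero at the start; "ft_torque": the same for the moment, N m; "gripper_width": opening from 0.0 (shut) to 1.0 (fully open).
Only numpy, scipy, OpenCV 4.12 (cv2) and the standard library are available. Lean on these libraries where they do the work, as an engineer would, in place of code of your own. Each camera call takes 0.05 s, during which the arm holds its last target.

### The job

Fit the stop roller whose hole goes over the pin of the slicing guide's telescoping arm: push it down until it sits on the arm, and leave the other roller standing on the worktop. Then squeeze the lock button in the side of the arm's grip block, pull the arm out until its pointer stands at the mark of the small rider on the scale, and finish while still holding the block there, steady and with the button squeezed, because a spring pulls the arm back. Leave the rider and the things round about where they are.

Things in the scene. Friction and masses are not known exactly. Their poses are not given: they have to be found in the camera images.
- gauge_base: Slicing guide: wooden board, x -140 to 205, y -45 to 25 mm, 8 mm thick, fixed to the worktop. Steel housing on it: x -136 to 0, 40 wide, top 46 mm up; collar at its mouth 46 wide, top 50 mm up. Origin: on the worktop under the mouth, on the arm's line. x: the way the arm pulls out (toward the robot within 0.3 rad); z up; button, scale and rider on the -y side (robot's left)
- gauge_arm (a joint): How far the telescoping arm is pulled out, m: 0 = home (locked at the start), most 0.11. A spring pulls it home with about 2.6 N at 0, 4 N fully out. Unless the button is squeezed a latch stops it after 1.5 mm; let go farther out, it springs back to about 17 mm from home
- release_button (a joint): Travel of the lock button, a steel cap 18 x 18 mm, 6 mm proud of the grip block's -y face, its middle 47 mm above the worktop: 0 = out, 0.005 = fully in (toward gauge_base +y), which takes about 6 N. Beyond 0.003 it counts as squeezed and the arm is free
- index_rider (a joint): Place of the rider along the scale, in m; the pointer stands at the rider's mark when joint gauge_arm has this same value (0.05 to 0.095). The rider keeps its place by friction
- grip_point (a point): Middle of the arm's grip block, 46 mm above the worktop. Block: grey plastic, 36 (x) x 26 (y) x 40 mm, 26 to 66 mm above the worktop; across y 32 mm with the button out, 27 mm squeezed. Pinch it from above, fingers closing along y: one presses the button, the other the ribbed far face. Axes as gauge_base; moves with the arm
- pin_foot (a point): Foot of the upright steel pin on the arm's outer end, on the arm's top face (36 mm above the worktop), 46 mm farther out (+x) than grip_point. Pin: 14 mm across, 30 mm tall, tapering to 8 mm over its last 9 mm. Axes as gauge_base; moves with the arm
- pointer_tip (a point): Lower tip of the dark pointer that hangs from the arm's outer end on the -y side, beside the pin, over the scale; axes as gauge_base; moves with the arm
- rider_mark (a point): The narrow dark blade (3 mm) on the small steel rider at the board's -y edge (14 x 12 x 10 mm, top 14 mm above the worktop). The pointer is at the mark when both have the same gauge_base x. Axes as gauge_base
- roller_wide: Wooden stop roller standing on end, 36 mm across, 40 mm tall, with a wide through hole of 19 mm: it fits over the pin. Origin: centre of its underside, z along its hole
- roller_narrow: Wooden stop roller standing on end, same outside (36 mm across, 40 mm tall), with a narrow through hole of 9 mm: it does not go over the pin. Origin: centre of its underside, z along its hole
- mug: White mug 80 mm across, 91 mm tall, on the right: a bystander
- lemon: Lemon 71 x 53 mm, lying right of the housing: a bystander
- garlic: Garlic bulb 60 mm, near the front edge: a bystander
- shaker: Shaker 44 mm across, 90 mm tall, right of the rollers: a bystander
- spice_jar: Spice jar 47 mm across, 97 mm tall, near the front edge at the left: a bystander
There are look-alikes about, which are no part of the job. Leave any green look-alike of the roller_wide alone.

How it is judged:
By the outcome, as a careful person would: the job done as asked, in the order asked, and still so for the second after the job is handed in, while the arm keeps its last pose, push and grip.
It also fails if it takes over 45 s, if anything falls off the work surface, if the arm or the gripper's body presses on something with over 40 N, if the wrist force passes 120 N, or if a joint passes its speed limit or range.

## Working session

There is one attempt and no reset: what is moved stays moved. The work goes in short steps, Python scripts to look and compute and a shell command to move; the robot and the scene stay as the last step left them, time stands still between calls to the robot, and variables do not carry over. Pictures are saved under pics/ and viewed, and the job is handed in when it is done.

```bash
ls; mkdir -p pics; cat > h.py <<'E'
from plant import *
import numpy as np, cv2
def ray(ci,u,v):
    f=192/np.tan(np.radians(ci["vertical_fov"])/2)
    x=(u-ci["cx"])/f;y=(v-ci["cy"])/f
    rd=np.hypot(x,y);r=rd
    for _ in range(50): r=rd/(1+ci["k1"]*r*r)
    s=r/rd if rd>0 else 1
    d=np.array(ci["rotation"]).reshape(3,3)@np.array([x*s,y*s,1]); return np.array(ci["origin"]),d
def onz(ci,u,v,z):
    o,d=ray(ci,u,v); return o+d*(z-o[2])/d[2]
def proj(ci,p):
    f=192/np.tan(np.radians(ci["vertical_fov"])/2)
    c=np.array(ci["rotation"]).reshape(3,3).T@(np.array(p)-np.array(ci["origin"]))
    x,y=c[:2]/c[2]; s=1+ci["k1"]*(x*x+y*y)
    return np.array([ci["cx"]+f*x*s,ci["cy"]+f*y*s])
def tri(c1,p1,c2,p2):
    o1,d1=ray(c1,*p1);o2,d2=ray(c2,*p2)
    t=np.linalg.lstsq(np.c_[d1,-d2],o2-o1,rcond=None)[0]
    a=o1+d1*t[0];b=o2+d2*t[1]
    return (a+b)/2,np.linalg.norm(a-b)
E
python3 - <<'E'
from h import *
import json
for n in ["scene","top","wrist"]:
    ci=camera_info(n); print(n,ci)
    cv2.imwrite(f"pics/{n}0.png",grab_frame(n))
s=state();print(s)
E
```

```text
pics
scene {'vertical_fov': 53.33829822148443, 'cx': 263.13399222379417, 'cy': 194.0234499748553, 'k1': -0.07575270677345743, 'origin': array([ 0.02925626, -0.78152063,  0.80525495]), 'rotation': array([-0.31668718,  0.85927403, -0.37471943,  0.14471598])}
top {'vertical_fov': 44.59139033507659, 'cx': 252.1031143288759, 'cy': 192.4426549226581, 'k1': 0.03287024900720999, 'origin': array([ 0.32249791, -0.3691258 ,  1.34625326]), 'rotation': array([-0.04517258,  0.71525499, -0.69594745,  0.04502087])}
wrist {'vertical_fov': 67.36444801794991, 'cx': 259.3765624941695, 'cy': 191.70103584860811, 'k1': 0.007971624887298925, 'origin': array([0.13783653, 0.61537857, 0.37249635]), 'rotation': array([0.13278261, 0.80921966, 0.56473846, 0.09275119])}
{'time': 0.15, 'joint_pos': array([ 1.10001498e+00,  5.32545296e-02,  1.61400066e+00,  2.96736882e-05,
        1.47599050e+00, -1.19006632e-01]), 'joint_vel': array([ 0.00059074, -0.0021356 , -0.001822  , -0.00117188,  0.00116459,
        0.00032039]), 'joint_efforts': array([-7.59642771e-04, -3.94248569e+01, -3.70719016e+01, -2.21061946e-04,
        4.82509276e-03,  9.63450674e-06]), 'tool_pos': array([0.21512353, 0.58628635, 0.23030167]), 'tool_rot': array([ 3.76322053e-04,  8.19928695e-01,  5.72465066e-01, -7.36027622e-04]), 'contact_force': array([ 0.57074352,  0.10227417, -0.90914803]), 'ft_torque': array([-0.05823872, -0.07040895, -0.02209039]), 'gripper_width': 1.004486073693679}
```

Rotation is a quaternion.

```bash
python3 - <<'E'
s=open('h.py').read()
s=s.replace('np.array(ci["rotation"]).reshape(3,3)','RM(ci["rotation"])')
s=s.replace('import numpy as np, cv2','''import numpy as np, cv2
from scipy.spatial.transform import Rotation as R
def RM(q): return R.from_quat([q[1],q[2],q[3],q[0]]).as_matrix()''')
open('h.py','w').write(s)
E
```

```text
(no output)
```

View pics/scene0.png

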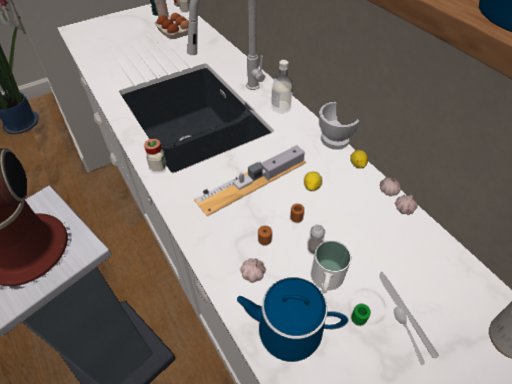

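View pics/top0.png

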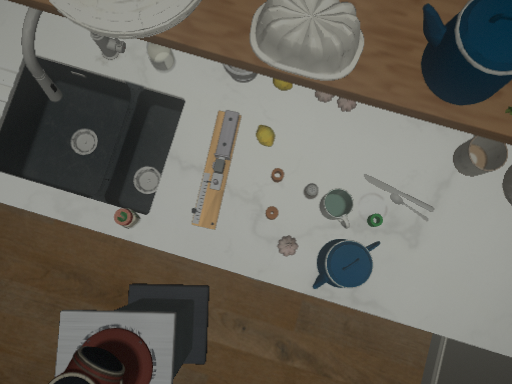

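View pics/wrist0.png

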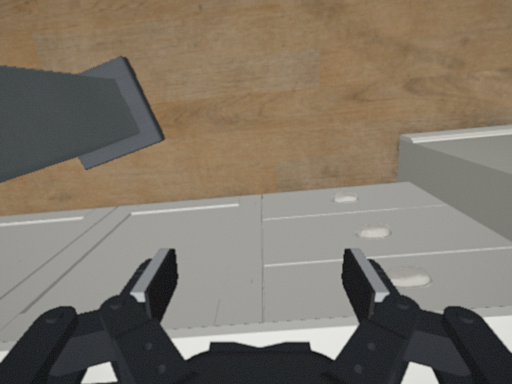

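```bash
python3 - <<'E'
from h import *
t=cv2.imread("pics/top0.png");s=cv2.imread("pics/scene0.png")
cv2.imwrite("pics/tc.png",cv2.resize(t[95:265,180:330],None,fx=3.5,fy=3.5,interpolation=cv2.INTER_CUBIC))
cv2.imwrite("pics/sc.png",cv2.resize(s[130:290,185:355],None,fx=4.5,fy=3.7,interpolation=cv2.INTER_CUBIC)[:600])
ci=camera_info("top")
for n,u,v in [("base",100,350),("rA",277,175),("rB",272,213),("green",375,220),("pin",216,182),("board bottom",205,225)]:
    print(n,onz(ci,u,v,0.04 if n[0]=='r' else 0))
E
```

```text
base [0.04568727 0.04102145 0.        ]
rA [ 0.54172804 -0.43552567  0.04      ]
rB [ 0.43370547 -0.42375419  0.04      ]
green [ 0.42519453 -0.72139565  0.        ]
pin [ 0.52295571 -0.26075974  0.        ]
board bottom [ 0.39732812 -0.23384852  0.        ]
```

View pics/tc.png

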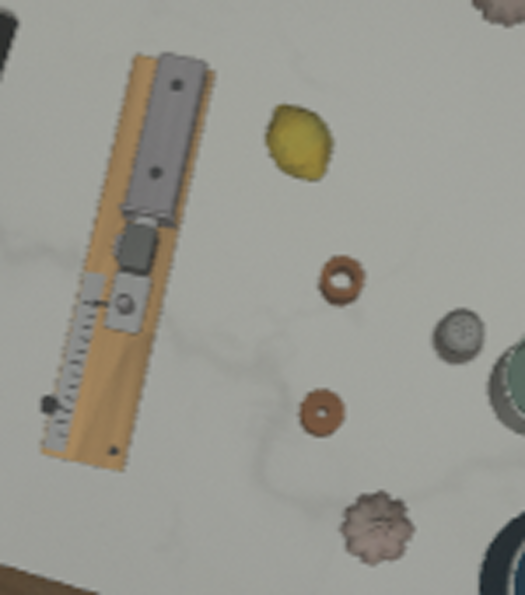

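View pics/sc.png

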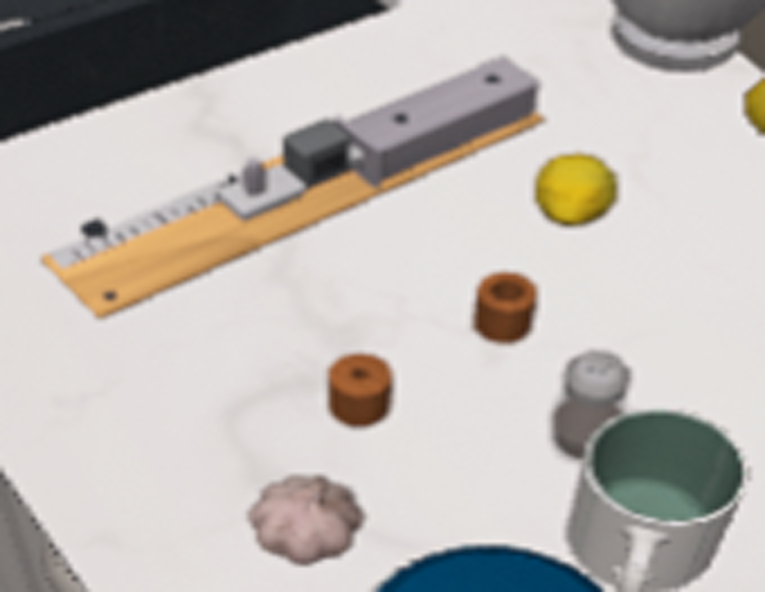

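```bash
cat > m.py <<'E'
from h import *
t=cv2.imread("pics/top0.png");s=cv2.imread("pics/scene0.png")
def blobs(img,lo,hi,ro,mina=30):
    h=cv2.cvtColor(img,cv2.COLOR_BGR2HSV);m=cv2.inRange(h,lo,hi)
    M=np.zeros_like(m);x0,y0,x1,y1=ro;M[y0:y1,x0:x1]=m[y0:y1,x0:x1]
    cs,_=cv2.findContours(M,cv2.RETR_EXTERNAL,cv2.CHAIN_APPROX_NONE)
    return [c for c in cs if cv2.contourArea(c)>mina]
ct=camera_info("top")
for c in blobs(t,(3,90,40),(15,255,255),(260,160,300,230)):
    (u,v),r=cv2.minEnclosingCircle(c);print("roller",u,v,r,onz(ct,u,v,.04))
for c in blobs(t,(8,70,40),(25,255,255),(185,100,250,240)):
    rc=cv2.minAreaRect(c);b=cv2.boxPoints(rc);print(cv2.contourArea(c))
    for p in b: print(p,onz(ct,*p,.008)[:2])
E
python3 m.py
python3 - <<'E'
from h import *
ct=camera_info("top")
def T(u,v,z): return onz(ct,180+u/3.5-.36,95+v/3.5-.36,z).round(4)
print("corners",[T(*p,.008) for p in [(42,452),(125,470),(134,54),(215,72)]])
print("house top",[T(*p,.046) for p in [(160,54),(208,64),(128,212),(172,222)]])
print("pin top",T(125,301,.066)); print("rider",T(49,404,.014)); print("pointer",T(92,302,.012))
print("block",[T(*p,.066) for p in [(121,223),(159,230),(115,267),(152,274)]])
print("roller",T(342,281,.04))
E
```

```text
roller 271.31817626953125 212.31817626953125 5.956204414367676 [ 0.4355644  -0.42180627  0.04      ]
roller 277.1842041015625 174.2894744873047 5.992365837097168 [ 0.54377618 -0.4360041   0.04      ]
719.5
[191.76474 223.9412 ] [ 0.39888775 -0.19680067]
[209.05887 154.76471] [ 0.60127504 -0.2382768 ]
[231.17651 160.29413] [ 0.58671775 -0.3031249 ]
[213.88239 229.47061] [ 0.38484221 -0.2604638 ]
371.5
[202.32939 178.51765] [ 0.53084512 -0.22154597]
[217.55293  110.011765] [ 0.73601836 -0.25813565]
[226.12941 111.91765] [ 0.73096701 -0.28356194]
[210.90587 180.42354] [ 0.52596132 -0.24652603]
corners [array([ 0.3993, -0.1964,  0.008 ]), array([ 0.3865, -0.2646,  0.008 ]), array([ 0.7359, -0.2592,  0.008 ]), array([ 0.7222, -0.3278,  0.008 ])]
house top [array([ 0.7247, -0.2836,  0.046 ]), array([ 0.7174, -0.3231,  0.046 ]), array([ 0.5926, -0.2622,  0.046 ]), array([ 0.5854, -0.298 ,  0.046 ])]
pin top [ 0.5169 -0.2641  0.066 ]
rider [ 0.4382 -0.2012  0.014 ]
pointer [ 0.5235 -0.2326  0.012 ]
block [array([ 0.5794, -0.2587,  0.066 ]), array([ 0.5746, -0.289 ,  0.066 ]), array([ 0.5439, -0.2552,  0.066 ]), array([ 0.5391, -0.2847,  0.066 ])]
roller [ 0.542  -0.4365  0.04  ]
```

Candidates for the wide roller, in top-view pixels: brown at (277,174) with a wide hole, brown at (271,212) with a narrow hole, and a green ring at (375,220) to be left alone. I choose (277,174). The crop shows its wide hole clearly. The guide's yaw is about 169.4°, and the board length comes out at 342 mm, which matches the 345 mm given.

```bash
python3 -m inch '-0.034 0.019 0 0 0 -0.083 0;-0.034 0.019 0 0 0 -0.083 0;-0.035 0.019 0 0 0 0 0;-0.035 0.019 0 0 0 0 0;-0.035 0.019 0 0 0 0 0;-0.035 0.019 0 0 0 0 0;-0.035 0.019 0 0 0 0 0;-0.035 0.019 0 0 0 0 0;-0.035 0.019 0 0 0 0 0;-0.035 0.019 0 0 0 0 0'; python3 -m inch '-0.035 0.019 0 0 0 0 0;-0.035 0.019 0 0 0 0 0;-0.035 0.019 0 0 0 0 0;-0.035 0.019 0 0 0 0 0;-0.035 0.019 0 0 0 0 0;-0.035 0.019 0 0 0 0 0;-0.035 0.019 0 0 0 0 0;-0.035 0.019 0 0 0 0 0;-0.035 0.019 0 0 0 0 0;-0.035 0.019 0 0 0 0 0'
python3 - <<'E'
from h import *
s=state();M=RM(s['tool_rot']);print(s['tool_pos'],s['joint_pos']);print(M.round(4))
print(M.T@(np.array([0.543,-0.436,.231])-s['tool_pos']))
E
```

```text
time: 0.98
tool_pos: [0.3283, 0.2055, 0.2311]
tool_rot: [0.0, 0.769, 0.639, 0.0]
contact_force: [1.2, -0.1, 0.3]
gripper_width: 1.001
time: 1.82
tool_pos: [0.4505, -0.174, 0.231]
tool_rot: [-0.0, 0.77, 0.638, 0.0]
contact_force: [0.6, 0.6, 1.3]
gripper_width: 1.0
[ 0.45046159 -0.1740436   0.2310068 ] [-5.23067281e-01 -2.98027113e-01  1.93379521e+00  1.82898191e-04
  1.50590081e+00 -1.90725580e+00]
[[ 1.855e-01  9.826e-01  0.000e+00]
 [ 9.826e-01 -1.855e-01  2.000e-04]
 [ 2.000e-04 -0.000e+00 -1.000e+00]]
[-2.40238632e-01  1.39534618e-01 -4.22677861e-05]
```

```bash
python3 - <<'E'
from h import *
ci=camera_info("wrist");cv2.imwrite("pics/w1.png",grab_frame("wrist"));np.save("w1.npy",ci,allow_pickle=True)
print(ci)
E
```

```text
{'vertical_fov': 67.36444801794991, 'cx': 259.3765624941695, 'cy': 191.70103584860811, 'k1': 0.007971624887298925, 'origin': array([ 0.36944632, -0.15828178,  0.37332508]), 'rotation': array([0.12420962, 0.75995363, 0.62940214, 0.10438102])}
```

View pics/w1.png

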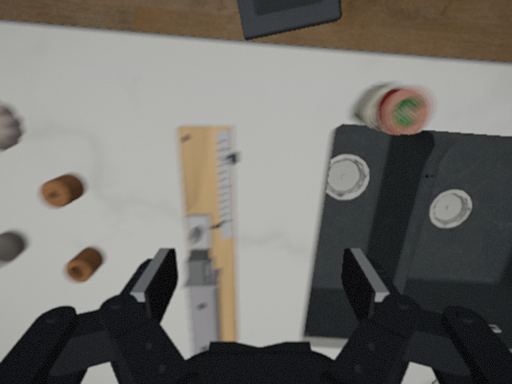

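```bash
python3 -m inch '-0.03 0.011 0.007 0 0 0 0;-0.03 0.011 0.007 0 0 0 0;-0.03 0.011 0.007 0 0 0 0;-0.03 0.011 0.007 0 0 0 0;-0.03 0.011 0.007 0 0 0 0;-0.03 0.011 0.007 0 0 0 0;-0.03 0.011 0.007 0 0 0 0;-0.03 0.011 0.007 0 0 0 0;0 0 0 0 0 0 0;0 0 0 0 0 0 0'
python3 - <<'E'
from h import *
ci=camera_info("wrist");im=grab_frame("wrist");cv2.imwrite("pics/w2.png",im)
s=state();M=RM(s['tool_rot'])
from m import blobs
for c in blobs(im,(3,90,40),(15,255,255),(0,0,512,384),200):
    print(cv2.boundingRect(c))
print("proj",proj(ci,[.5428,-.4362,.04]),proj(ci,[.5428,-.4362,0]))
print(M.T@(np.array([0.5428,-0.4362,.0])-s['tool_pos']))
E
```

```text
time: 2.7
tool_pos: [0.492, -0.4247, 0.1736]
tool_rot: [-0.002, 0.77, 0.638, 0.0]
contact_force: [-0.1, 0.2, 0.3]
gripper_width: 1.0
roller 271.31817626953125 212.31817626953125 5.956204414367676 [ 0.4355644  -0.42180627  0.04      ]
roller 277.1842041015625 174.2894744873047 5.992365837097168 [ 0.54377618 -0.4360041   0.04      ]
719.5
[191.76474 223.9412 ] [ 0.39888775 -0.19680067]
[209.05887 154.76471] [ 0.60127504 -0.2382768 ]
[231.17651 160.29413] [ 0.58671775 -0.3031249 ]
[213.88239 229.47061] [ 0.38484221 -0.2604638 ]
371.5
[202.32939 178.51765] [ 0.53084512 -0.22154597]
[217.55293  110.011765] [ 0.73601836 -0.25813565]
[226.12941 111.91765] [ 0.73096701 -0.28356194]
[210.90587 180.42354] [ 0.52596132 -0.24652603]
(242, 204, 31, 41)
(232, 106, 36, 38)
proj [256.43383783 229.13858183] [256.62289935 214.28492771]
[-0.00306338  0.05218452  0.17428502]
```

View pics/w2.png

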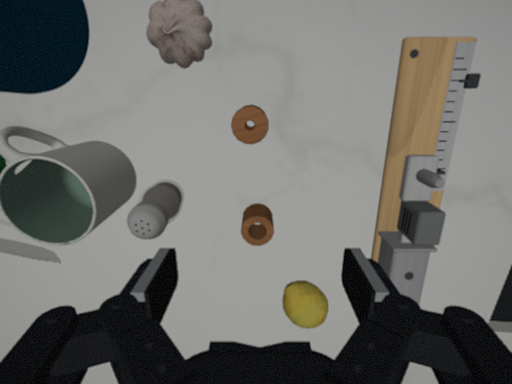

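```bash
python3 - <<'E'
from h import *
ci=camera_info("wrist");im=cv2.imread("pics/w2.png")
s=state();M=RM(s['tool_rot'])
for p in [(257.5,229.5),(257.5,231)]:
    w=onz(ci,*p,.04);print(w,M.T@(w-s['tool_pos']))
cv2.imwrite("pics/w2c.png",cv2.resize(im[20:295,365:500],None,fx=2.15,fy=2.15,interpolation=cv2.INTER_CUBIC))
cv2.imwrite("pics/w2r.png",cv2.resize(im[90:260,200:300],None,fx=3.5,fy=3.5,interpolation=cv2.INTER_CUBIC))
np.save("w2.npy",ci,allow_pickle=True)
E
```

```text
[ 0.54428212 -0.43441368  0.04      ] [-0.00097387  0.05325319  0.13428653]
[ 0.54600913 -0.43474393  0.04      ] [-0.00097812  0.05501149  0.13428404]
```

View pics/w2c.png

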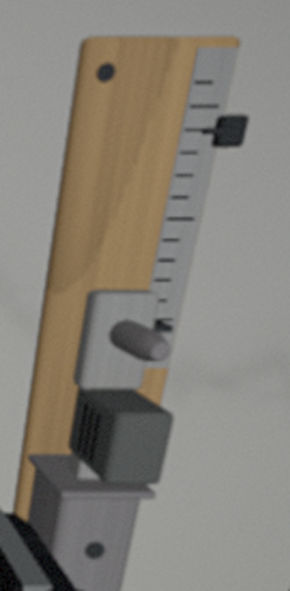

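View pics/w2r.png

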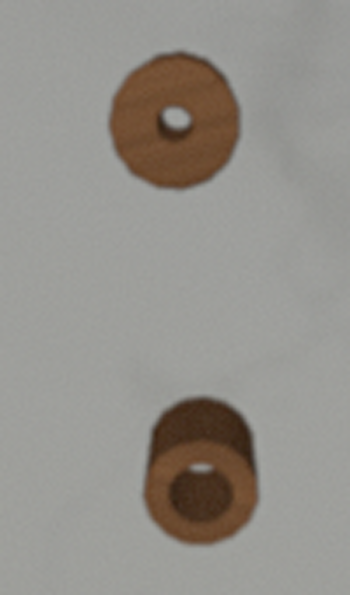

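The close crop shows the chosen roller at wrist pixel (257,230) has the wide hole. The roller at (250,124) has the narrow hole.

```bash
python3 -m inch '-0.0005 0.027 0.01 0 0 0 0;-0.0005 0.027 0.01 0 0 0 0;0 0 0.03 0 0 0 0;0 0 0.03 0 0 0 0;0 0 0.03 0 0 0 0;0 0 0.03 0 0 0 0;0 0 0.02 0 0 0 0;0 0 0.006 0 0 0 0;0 0 0 0 0 0 0;0 0 0 0 0 0 0.3'
python3 -m inch '0 0 0 0 0 0 1;0 0 0 0 0 0 1;0 0 0 0 0 0 1;0 0 0 0 0 0 1;0 0 0 0 0 0 1;0 0 0 0 0 0 1;0 0 0 0 0 0 1;0 0 0 0 0 0 1'
```

```text
time: 3.58
tool_pos: [0.5463, -0.4348, 0.0109]
tool_rot: [0.001, 0.769, 0.639, 0.0]
contact_force: [0.3, -0.1, 0.8]
gripper_width: 0.881
time: 4.25
tool_pos: [0.5468, -0.4362, 0.0119]
tool_rot: [0.002, 0.77, 0.638, 0.0]
contact_force: [0.3, -0.3, 5.8]
gripper_width: 0.41
```

```bash
python3 -m inch '0 0 -0.01 0 0 0 1;0 0 -0.03 0 0 0 1;0 0 -0.04 0 0 0 1;0 0 -0.04 0 0 0 1;0 0 -0.02 0 0 0 1;0 0 0 0 0 0 1;0 0 0 0 0 0 1'
python3 - <<'E'
from h import *
ci=camera_info("wrist");im=grab_frame("wrist");cv2.imwrite("pics/w3.png",im)
s=state();M=RM(s['tool_rot'])
c2=np.load("w2.npy",allow_pickle=True).item();ct=camera_info("top")
def C(u,v): return 365+u/2.15-.27,20+v/2.15-.27
def T(u,v): return 180+u/3.5-.36,95+v/3.5-.36
w=onz(c2,*C(159,349),.066);print("pin top w",w, "top",onz(ct,*T(125,301),.066),tri(c2,C(159,349),ct,T(125,301)))
print("edge dir",[onz(c2,*C(*p),.008) for p in [(82,40),(239,40),(50,280)]])
print("M",M.round(3),s['tool_pos'],M.T@(w-s['tool_pos']))
print("rider blade",onz(c2,*C(208,130),.01),"pointer",onz(c2,*C(163,326),.012))
b=[onz(c2,*C(*p),.066) for p in [(106,484),(165,482),(172,412),(127,397)]];print("block",b,np.mean(b,0))
E
```

```text
time: 4.83
tool_pos: [0.5463, -0.4358, 0.1521]
tool_rot: [0.002, 0.77, 0.638, 0.0]
contact_force: [-0.7, 0.3, -0.8]
gripper_width: 0.408
pin top w [ 0.51584434 -0.26148054  0.066     ] top [ 0.51687799 -0.2641484   0.066     ] (array([ 0.51539116, -0.26394378,  0.0694623 ]), np.float64(0.0021462276016200013))
edge dir [array([ 0.38718644, -0.26277355,  0.008     ]), array([ 0.40040197, -0.19440246,  0.008     ]), array([ 0.49297335, -0.28143504,  0.008     ])]
M [[ 0.185  0.983 -0.   ]
 [ 0.983 -0.185  0.   ]
 [ 0.    -0.    -1.   ]] [ 0.54526558 -0.43479658  0.14933493] [ 0.16488613 -0.06092272  0.0833652 ]
rider blade [ 0.43585    -0.20773904  0.01      ] pointer [ 0.52630515 -0.22800626  0.012     ]
block [array([ 0.57671524, -0.28456908,  0.066     ]), array([ 0.58064654, -0.25828671,  0.066     ]), array([ 0.54618094, -0.255669  ,  0.066     ]), array([ 0.53539012, -0.27486338,  0.066     ])] [ 0.55973321 -0.26834704  0.066     ]
```

View pics/w3.png

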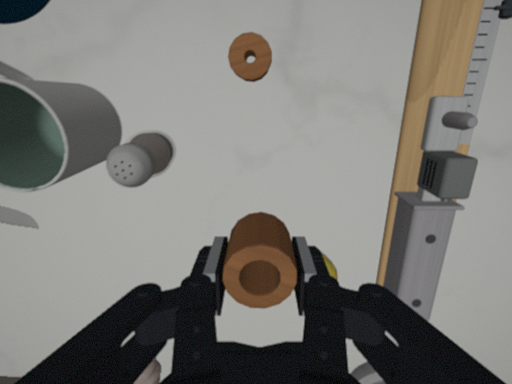

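```bash
python3 - <<'E'
from h import *
ci=camera_info("wrist");im=cv2.imread("pics/w3.png");s=state();M=RM(s['tool_rot'])
np.save("w3.npy",ci,allow_pickle=True)
cv2.imwrite("pics/w3a.png",cv2.resize(im[205:315,195:330],None,fx=5,fy=5,interpolation=cv2.INTER_CUBIC))
cv2.imwrite("pics/w3b.png",cv2.resize(im[85:215,380:500],None,fx=4.5,fy=4.5,interpolation=cv2.INTER_CUBIC))
print(s['tool_pos'])
w=onz(ci,259.8,275.5,s['tool_pos'][2]-.0119+.04);print("roller in tool",M.T@(w-s['tool_pos']))
E
```

```text
[ 0.54526558 -0.43479658  0.14933493]
roller in tool [ 0.00090844 -0.00293148 -0.02809937]
```

View pics/w3a.png

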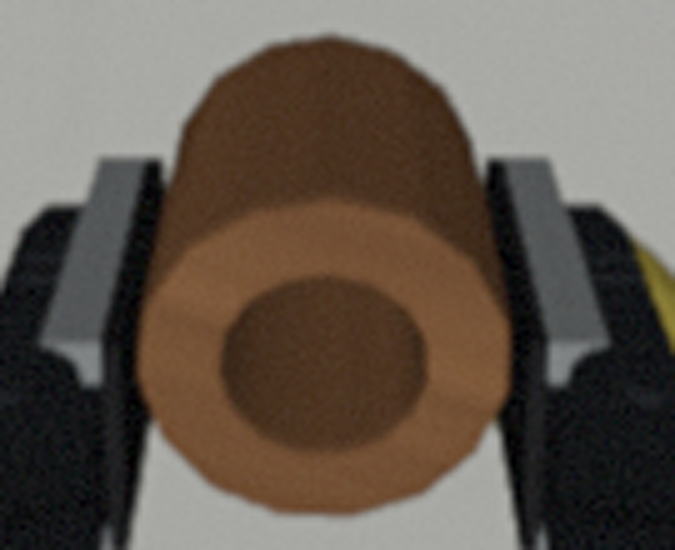

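View pics/w3b.png

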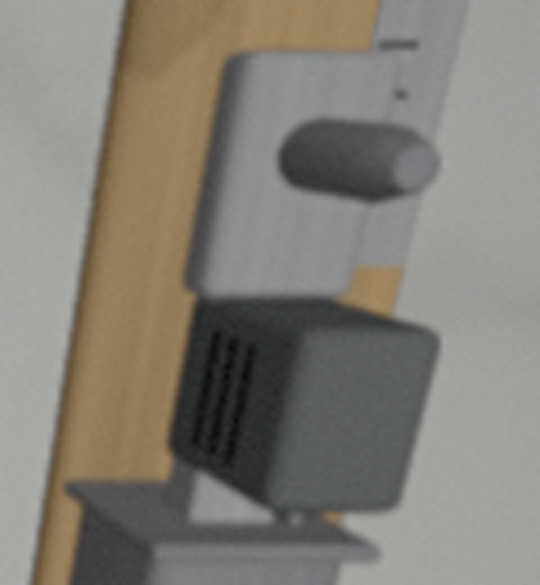

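```bash
python3 - <<'E'
from h import *
c3=np.load("w3.npy",allow_pickle=True).item();c2=np.load("w2.npy",allow_pickle=True).item()
def P(u,v): return 380+u/4.5-.39,85+v/4.5-.39
def C(u,v): return 365+u/2.15-.27,20+v/2.15-.27
print(onz(c3,*P(414,165),.066),onz(c3,*P(312,158),.036))
b=[onz(c3,*P(*p),.066) for p in [(300,330),(440,332),(398,505),(270,510)]];print(b,np.mean(b,0))
print("pin foot from block",np.mean(b,0)+.046*np.array([-.983,.184,0]))
s=state();M=RM(s['tool_rot'])
ro=M@np.array([.0009,-.0023,0])
for p in [(.5158,-.2625)]:
    print(M.T@(np.array([*p,0])-ro*1-s['tool_pos']))
E
```

```text
[ 0.51366923 -0.26340317  0.066     ] [ 0.51524677 -0.26184512  0.036     ]
[array([ 0.53903689, -0.28168212,  0.066     ]), array([ 0.54399185, -0.25755556,  0.066     ]), array([ 0.57585295, -0.26340522,  0.066     ]), array([ 0.5724925 , -0.28646312,  0.066     ])] [ 0.55784355 -0.2722765   0.066     ]
pin foot from block [ 0.51262555 -0.2638125   0.066     ]
[ 0.16296823 -0.05846626  0.14936505]
```

```bash
python3 -m inch '0.02 -0.01 0 0 0 0 1;0.03 -0.01 0 0 0 0 1;0.03 -0.01 0 0 0 0 1;0.03 -0.01 0 0 0 0 1;0.03 -0.01 0.015 0 0 0 1;0.022 -0.0095 0.02 0 0 0 1;0 0 0.018 0 0 0 1;0 0 0.005 0 0 0 1;0 0 0 0 0 0 1;0 0 0 0 0 0 1'
python3 - <<'E'
from h import *
ci=camera_info("wrist");s=state();M=RM(s['tool_rot']);cs=camera_info("scene");ct=camera_info("top")
w=grab_frame("wrist");cv2.imwrite("pics/w4.png",w)
sc=grab_frame("scene");tp=grab_frame("top")
a=cv2.resize(sc[140:220,190:310],None,fx=5,fy=5,interpolation=cv2.INTER_CUBIC)
b=cv2.resize(tp[140:220,180:250],None,fx=5,fy=5,interpolation=cv2.INTER_CUBIC)
cv2.imwrite("pics/s4.png",a);cv2.imwrite("pics/t4.png",b);print(s['tool_pos'])
E
```

```text
time: 5.72
tool_pos: [0.5165, -0.265, 0.0904]
tool_rot: [-0.001, 0.77, 0.638, -0.0]
contact_force: [0.5, -0.0, 0.7]
gripper_width: 0.406
[ 0.51647512 -0.26497206  0.09036405]
```

View pics/w4.png

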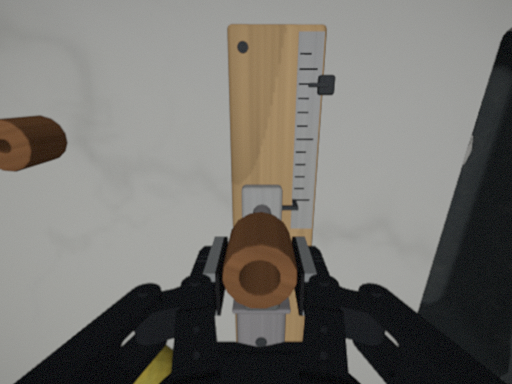

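View pics/s4.png

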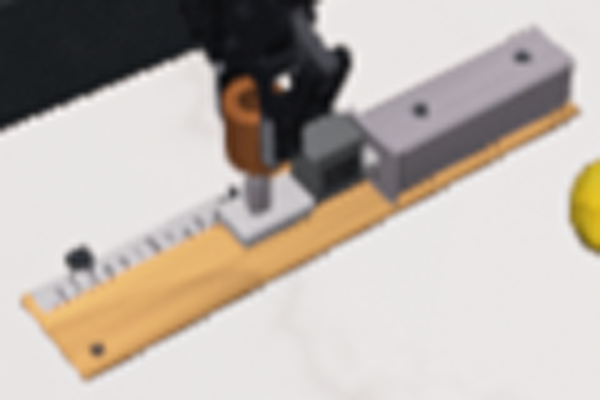

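```bash
python3 - <<'E'
from h import *
ci=camera_info("wrist");im=cv2.imread("pics/w4.png");s=state();M=RM(s['tool_rot'])
for z in (.036,.057,.066): print(z,proj(ci,[.5148,-.263,z]))
z=s['tool_pos'][2]
rc=s['tool_pos']+M@np.array([.0009,-.0023,0])
print("roller c",rc)
for h in (0,.04): print(proj(ci,[rc[0],rc[1],z-.0119+h]))
print("plate centre",onz(ci,262.5,190,.036),onz(ci,243,190,.036),onz(ci,282,190,.036))
np.save("w4.npy",ci,allow_pickle=True)
cv2.imwrite("pics/w4a.png",cv2.resize(im[170:315,195:330],None,fx=4.1,fy=4.1,interpolation=cv2.INTER_CUBIC))
E
```

```text
0.036 [261.5197046  206.68674652]
0.057 [261.77789449 218.2767767 ]
0.066 [261.90554264 224.00607155]
roller c [ 0.51566822 -0.26472783  0.0925565 ]
[259.5578899  236.33385668]
[259.71471605 276.71297677]
plate centre [ 0.50210785 -0.2599036   0.036     ] [ 0.49946504 -0.27383328  0.036     ] [ 0.50475112 -0.24597198  0.036     ]
```

View pics/w4a.png

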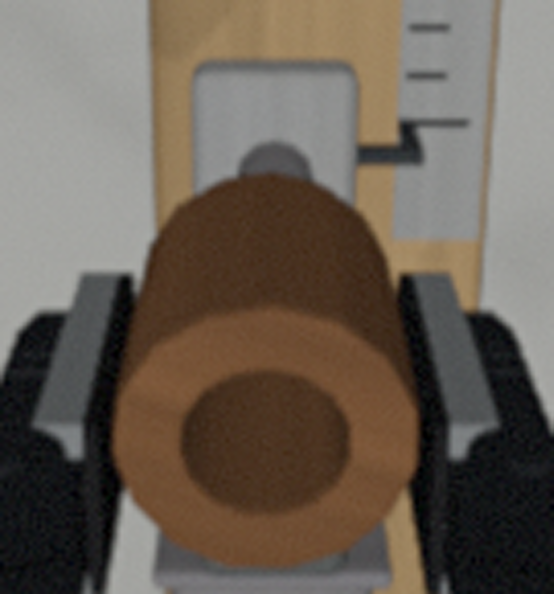

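View pics/t4.png

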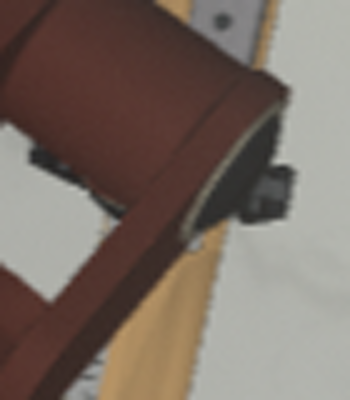

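```bash
python3 - <<'E'
from h import *
ci=np.load("w4.npy",allow_pickle=True).item();s=state();M=RM(s['tool_rot'])
e=onz(ci,261.7,204.2,.036);print(e,e+M@[0,.007,0])
def Q(u,v): return 195+u/4.1-.38,170+v/4.1-.38
print("plate front edge",onz(ci,*Q(275,62),.036))
# top cam pin: refit ; roller from its bottom silhouette
print("roller bottom near edge: v",Q(270,173)); z=s['tool_pos'][2]-.0119
f=onz(ci,*Q(270,173),z);print(f,M.T@(f+M@[0,.018,0]-s['tool_pos']))
# housing collar near? block w3
print(proj(ci,[.5148+.0068,-.263-.0013,.036]))
im=cv2.imread("pics/top0.png");cv2.imwrite("pics/tpin.png",cv2.resize(im[150:200,190:240],None,fx=11,fy=11,interpolation=cv2.INTER_CUBIC))
E
```

```text
[ 0.51288116 -0.26250586  0.036     ] [ 0.51975943 -0.26380555  0.03601313]
plate front edge [ 0.49806091 -0.25974517  0.036     ]
roller bottom near edge: v (260.4736585365854, 211.8151219512195)
[ 0.50022971 -0.26126924  0.08066161] [ 0.00144242 -0.00013451  0.01186474]
[261.48095657 215.27840544]
```

View pics/tpin.png

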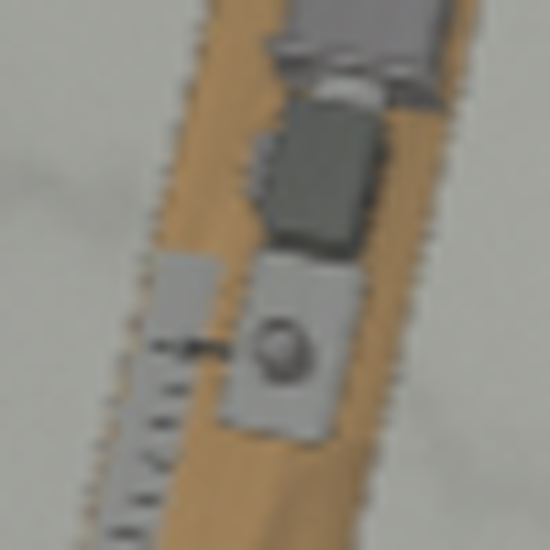

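```bash
python3 -m inch '0.001 0.0015 0 0 0 0 1;0 0 0.006 0 0 0 1;0 0 0.006 0 0 0 1;0 0 0.005 0 0 0 1;0 0 0.004 0 0 0 1;0 0 0 0 0 0 1'
python3 - <<'E'
from h import *
s=state();print(s['contact_force'],s['tool_pos'],s['ft_torque'])
w=grab_frame("wrist");cv2.imwrite("pics/w5.png",cv2.resize(w[150:330,170:350],None,fx=3,fy=3,interpolation=cv2.INTER_CUBIC))
sc=grab_frame("scene")
cv2.imwrite("pics/s5.png",cv2.resize(sc[140:220,190:310],None,fx=5,fy=5,interpolation=cv2.INTER_CUBIC))
E
```

```text
time: 6.37
tool_pos: [0.5177, -0.2635, 0.0685]
tool_rot: [-0.001, 0.77, 0.638, -0.0]
contact_force: [-0.3, 0.1, -1.1]
gripper_width: 0.41
[-0.32654276  0.05794688 -1.13365389] [ 0.5176616  -0.26347473  0.06853264] [0.03697902 0.00976761 0.03213999]
```

View pics/s5.png

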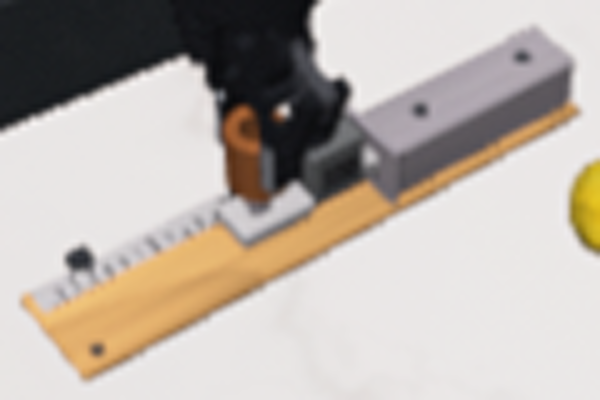

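View pics/w5.png

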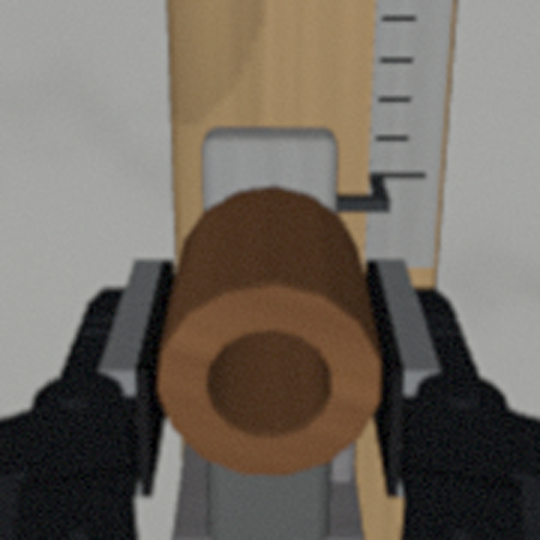

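Roller bottom is 9 mm below the pin tip and the force is near zero, so the pin is inside the hole. I'll carry on down.

```bash
python3 -m inch '0 0 0.005 0 0 0 1;0 0 0.005 0 0 0 1;0 0 0.004 0 0 0 1;0 0 0.002 0 0 0 1;0 0 0.001 0 0 0 1;0 0 0 0 0 0 1'; python3 -m inch '0 0 0.002 0 0 0 1;0 0 0.002 0 0 0 1;0 0 0 0 0 0 1'
```

```text
time: 6.97
tool_pos: [0.5184, -0.2639, 0.0528]
tool_rot: [-0.0, 0.77, 0.638, -0.0]
contact_force: [0.2, -0.1, -0.2]
gripper_width: 0.41
time: 7.22
tool_pos: [0.5185, -0.264, 0.049]
tool_rot: [-0.0, 0.77, 0.638, -0.0]
contact_force: [-0.8, 0.1, -0.4]
gripper_width: 0.407
```

```bash
python3 -m inch '0 0 0.001 0 0 0 1;0 0 0.001 0 0 0 1;0 0 0 0 0 0 1';python3 -m inch '0 0 0.001 0 0 0 1;0 0 0.001 0 0 0 1;0 0 0 0 0 0 1'
```

```text
time: 7.47
tool_pos: [0.5188, -0.2642, 0.0479]
tool_rot: [0.0, 0.77, 0.638, -0.0]
contact_force: [-2.0, 0.5, 2.8]
gripper_width: 0.405
time: 7.72
tool_pos: [0.5189, -0.2643, 0.0478]
tool_rot: [-0.0, 0.77, 0.639, -0.0]
contact_force: [-6.5, 4.0, 12.9]
gripper_width: 0.409
```

```bash
python3 -m inch '0 0 -0.002 0 0 0 1;0 0 0 0 0 0 0;0 0 0 0 0 0 0;0 0 0 0 0 0 0;0 0 0 0 0 0 0;0 0 0 0 0 0 0'; python3 -m inch '0 0 -0.02 0 0 0 0;0 0 -0.03 0 0 0 0;0 0 -0.03 0 0 0 0;0 -0.01 -0.03 0 0 0 0;0 -0.01 -0.02 0 0 0 0;0 0 0 0 0 0 0;0 0 0 0 0 0 0'
python3 - <<'E'
from h import *
ci=camera_info("wrist");s=state();w=grab_frame("wrist");sc=grab_frame("scene");tp=grab_frame("top")
np.save("w6.npy",dict(ci=ci,s=s),allow_pickle=True);cv2.imwrite("pics/w6.png",w)
cv2.imwrite("pics/s6.png",cv2.resize(sc[140:220,190:310],None,fx=5,fy=5,interpolation=cv2.INTER_CUBIC));cv2.imwrite("pics/s6raw.png",sc)
print(s['tool_pos'])
E
```

```text
time: 8.22
tool_pos: [0.5185, -0.264, 0.0469]
tool_rot: [-0.0, 0.77, 0.638, -0.0]
contact_force: [-0.3, 0.1, 0.7]
gripper_width: 0.998
time: 8.8
tool_pos: [0.4996, -0.2609, 0.1789]
tool_rot: [0.002, 0.77, 0.638, 0.0]
contact_force: [-1.1, -0.3, -0.5]
gripper_width: 1.001
[ 0.49959862 -0.26090915  0.17886994]
```

View pics/w6.png

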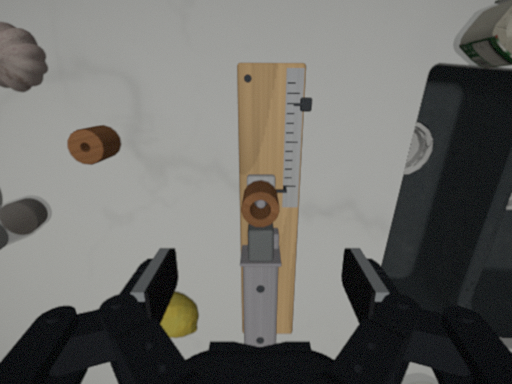

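View pics/s6.png

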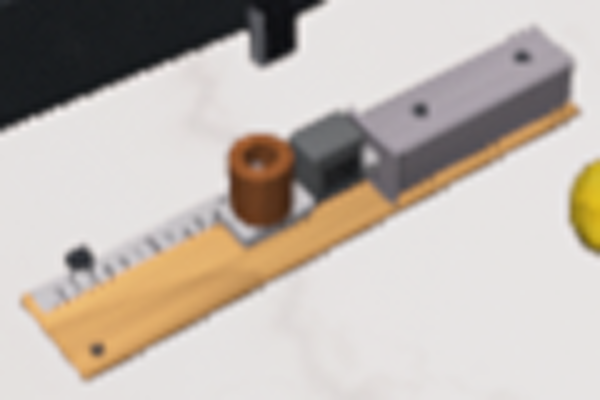

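```bash
python3 - <<'E'
from h import *
im=cv2.imread("pics/w6.png")
cv2.imwrite("pics/w6a.png",cv2.resize(im[55:285,225:325],None,fx=2.6,fy=2.6,interpolation=cv2.INTER_CUBIC))
cv2.imwrite("pics/w6b.png",cv2.resize(im[165:275,220:310],None,fx=5.4,fy=5.4,interpolation=cv2.INTER_CUBIC))
cv2.imwrite("pics/w6c.png",cv2.resize(im[60:205,270:330],None,fx=4.1,fy=4.1,interpolation=cv2.INTER_CUBIC))
E
```

```text
(no output)
```

View pics/w6b.png

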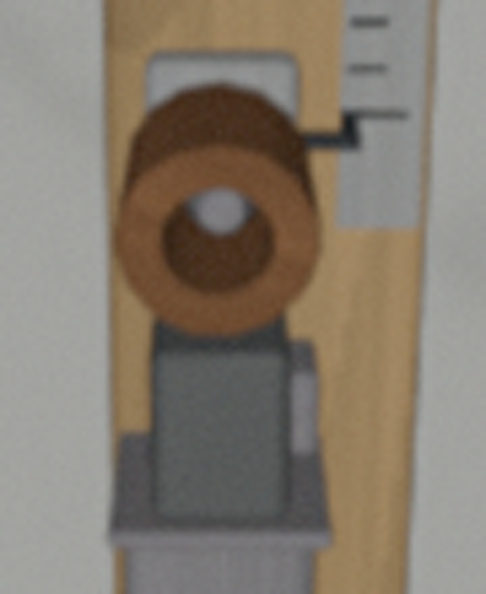

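View pics/w6c.png

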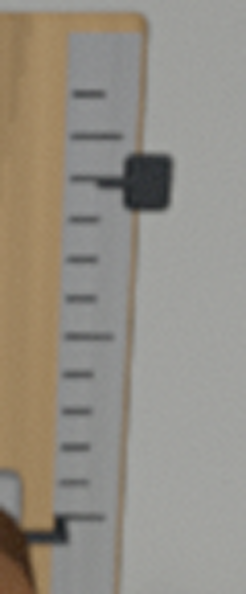

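```bash
python3 - <<'E'
from h import *
d=np.load("w6.npy",allow_pickle=True).item();ci=d['ci'];s=d['s'];M=RM(s['tool_rot'])
c=lambda u,v:(270+u/4.1-.38,60+v/4.1-.38); b=lambda u,v:(220+u/5.4-.4,165+v/5.4-.4)
P=[onz(ci,*c(u,v),.009) for u,v in [(85,518),(90,337),(95,136)]]
print([np.linalg.norm(P[i+1]-P[i]) for i in (0,1)])
g=(P[2]-P[0])/np.linalg.norm(P[2]-P[0]);print("gx",g,np.degrees(np.arctan2(g[1],g[0])))
for z in (.009,.012,.014): print("blade",(onz(ci,*c(110,183),z)-P[0])@g)
for z in (.009,.012): print("tip",(onz(ci,*c(62,517),z)-P[0])@g)
B=[onz(ci,*b(*p),.066) for p in [(155,350),(287,350),(291,518),(152,518)]];B=np.array(B);print(B)
print("sizes",np.linalg.norm(B[1]-B[0]),np.linalg.norm(B[2]-B[1]),"c",B.mean(0))
print("pin top",onz(ci,*b(222,212),.066))
s=state();M=RM(s['tool_rot'])
print("to block",M.T@(B.mean(0)-s['tool_pos']), M.T@g)
E
```

```text
[np.float64(0.050040127903253954), np.float64(0.05001288754273551)]
gx [-0.98449318  0.17542287  0.        ] 169.89673248429318
blade 0.08879542263630597
blade 0.08890314488332199
blade 0.08897495971466596
tip 0.0003569783476086402
tip 0.0013153136898211056
[[ 0.54005484 -0.27871755  0.066     ]
 [ 0.5444973  -0.25521137  0.066     ]
 [ 0.57913372 -0.26044787  0.066     ]
 [ 0.57426722 -0.28618509  0.066     ]]
sizes 0.02392228080294945 0.035030023488621116 c [ 0.55948827 -0.27014047  0.066     ]
pin top [ 0.51595421 -0.26185596  0.066     ]
to block [0.00100869 0.06236115 0.10900929] [-0.00942401 -0.99995139  0.00289772]
```

```bash
python3 -m inch '0.001 0.02 0.005 0 0 0 0;0 0.021 0.005 0 0 0 0;0 0.021 0.01 0 0 0 0;0 0 0.03 0 0 0 0;0 0 0.03 0 0 0 0;0 0 0.025 0 0 0 0;0 0 0.025 0 0 0 0;0 0 0.015 0 0 0 0;0 0 0.005 0 0 0 0;0 0 0 0 0 0 0'
python3 - <<'E'
from h import *
ci=camera_info("wrist");s=state();w=grab_frame("wrist")
np.save("w7.npy",dict(ci=ci,s=s),allow_pickle=True);cv2.imwrite("pics/w7.png",w);M=RM(s['tool_rot'])
print(s['tool_pos'],s['contact_force'],M.T@(np.array([.56,-.2705,.025])-s['tool_pos']))
E
```

```text
time: 9.78
tool_pos: [0.5581, -0.2695, 0.0236]
tool_rot: [-0.003, 0.77, 0.638, -0.001]
contact_force: [0.6, -0.3, 0.8]
gripper_width: 1.002
[ 0.55808235 -0.26948218  0.02361795] [ 0.6349608  -0.26971426  0.7661792 ] [-0.00064287  0.00206428 -0.00139601]
```

View pics/w7.png

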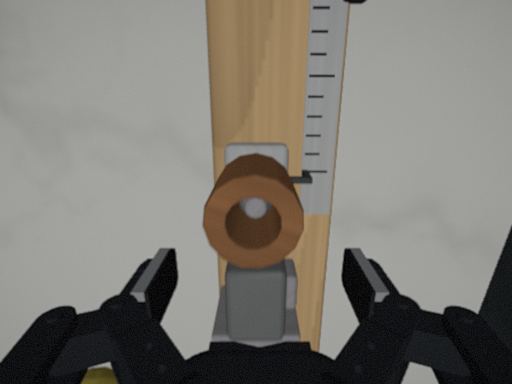

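```bash
python3 -m inch '-0.0005 0.0015 0 0 0 0 0.3;0 0 0 0 0 0 0.55;0 0 0 0 0 0 0.6;0 0 0 0 0 0 0.62;0 0 0 0 0 0 1;0 0 0 0 0 0 1;0 0 0 0 0 0 1;0 0 0 0 0 0 1'
python3 - <<'E'
from h import *
s=state();print(s['tool_pos'],s['contact_force'],s['gripper_width']*85)
E
```

```text
time: 10.5
tool_pos: [0.5621, -0.272, 0.0288]
tool_rot: [0.001, 0.77, 0.638, 0.0]
contact_force: [-1.3, 0.8, 6.2]
gripper_width: 0.295
[ 0.56208923 -0.27201573  0.02875136] [-1.30480372  0.7604965   6.19709024] 25.06755057361982
```

```bash
python3 -m inch '0 0 0 0 0 0 1;0 0 0 0 0 0 1'; python3 -m inch '0 -0.004 0 0 0 0 1;0 -0.006 0 0 0 0 1;0 -0.006 0 0 0 0 1;0 0 0 0 0 0 1'
python3 - <<'E'
from h import *
s=state();print(s['tool_pos'],s['contact_force'],s['gripper_width']*85)
w=grab_frame("wrist");cv2.imwrite("pics/w8.png",w)
E
```

```text
time: 10.67
tool_pos: [0.5621, -0.272, 0.0287]
tool_rot: [0.001, 0.77, 0.638, 0.0]
contact_force: [-1.1, 0.9, 5.6]
gripper_width: 0.294
time: 11.0
tool_pos: [0.546, -0.2689, 0.0287]
tool_rot: [0.001, 0.77, 0.638, 0.001]
contact_force: [2.9, -0.1, 6.7]
gripper_width: 0.296
[ 0.54602099 -0.26890512  0.02873765] [ 2.86446132 -0.06852388  6.73789762] 25.202030452578782
```

View pics/w8.png

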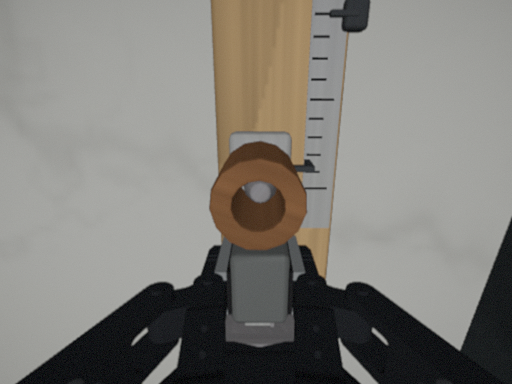

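```bash
python3 -m inch '0 -0.006 0 0 0 0 1;0 -0.008 0 0 0 0 1;0 -0.008 0 0 0 0 1;0 -0.008 0 0 0 0 1;0 -0.008 0 0 0 0 1;0 -0.008 0 0 0 0 1;0 -0.007 0 0 0 0 1;0 -0.005 0 0 0 0 1;0 0 0 0 0 0 1;0 0 0 0 0 0 1'
python3 - <<'E'
from h import *
s=state();print(s['tool_pos'],s['contact_force'],s['ft_torque'],s['gripper_width']*85)
ci=camera_info("wrist")
w=grab_frame("wrist");cv2.imwrite("pics/w9.png",w);np.save("w9.npy",dict(ci=ci,s=s),allow_pickle=True)
cv2.imwrite("pics/w9a.png",cv2.resize(w[90:240,240:390],None,fx=4,fy=4,interpolation=cv2.INTER_CUBIC))
E
```

```text
time: 11.88
tool_pos: [0.4894, -0.258, 0.0287]
tool_rot: [0.001, 0.77, 0.638, 0.001]
contact_force: [3.1, 1.7, 7.3]
gripper_width: 0.296
[ 0.48935952 -0.25797485  0.0287125 ] [3.06352386 1.71998273 7.34721824] [ 0.66821325 -0.4377754  -0.04816663] 25.122452132818374
```

View pics/w9a.png

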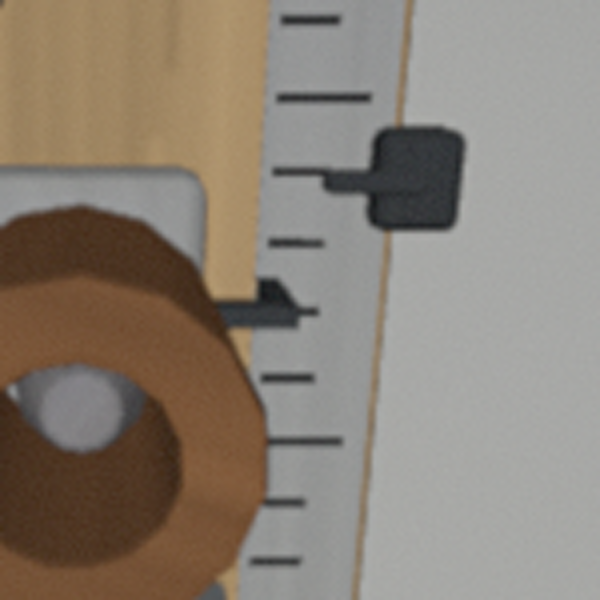

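```bash
python3 - <<'E'
from h import *
d=np.load("w9.npy",allow_pickle=True).item();ci=d['ci']
c=lambda u,v:(240+u/4-.375,90+v/4-.375)
P=[onz(ci,*c(u,v),.009) for u,v in [(305,441),(323,97)]]
g=(P[1]-P[0]);print(np.linalg.norm(g));g/=np.linalg.norm(g);print(np.degrees(np.arctan2(g[1],g[0])))
for z in (.009,.012,.014): print(z,"blade",50+1e3*((onz(ci,*c(345,182),z)-P[0])@g),"tip far edge",50+1e3*((onz(ci,*c(270,281),z)-P[0])@g))
c2=lambda u,v:(220+u/3.0,165)
# board +/-: tool axes
print(RM(d['s']['tool_rot']).T@g)
E
```

```text
0.04983415987993575
170.15086568179325
0.009 blade 88.3570571810125 tip far edge 74.50183585639525
0.012 blade 88.77510684581908 tip far edge 75.17683689553851
0.014 blade 89.0538066223568 tip far edge 75.62683758830066
[-0.01429628 -0.9998934  -0.002966  ]
```

```bash
python3 -m inch '0 -0.005 0 0 0 0 1;0 -0.005 0 0 0 0 1;0 -0.003 0 0 0 0 1;0 -0.0015 0 0 0 0 1;0 0 0 0 0 0 1;0 0 0 0 0 0 1;0 0 0 0 0 0 1'
python3 - <<'E'
from h import *
s=state();print(s['tool_pos'],s['contact_force'],s['gripper_width']*85)
print(np.linalg.norm(s['tool_pos'][:2]-[.5621,-.2720]))
ci=camera_info("wrist")
w=grab_frame("wrist");cv2.imwrite("pics/w10.png",w);np.save("w10.npy",dict(ci=ci,s=s),allow_pickle=True)
cv2.imwrite("pics/w10a.png",cv2.resize(w[120:220,270:370],None,fx=6,fy=6,interpolation=cv2.INTER_CUBIC))
t=grab_frame("top");cv2.imwrite("pics/t10.png",cv2.resize(t[150:240,180:250],None,fx=6,fy=6,interpolation=cv2.INTER_CUBIC))
sc=grab_frame("scene");cv2.imwrite("pics/s10.png",cv2.resize(sc[110:290,170:345],None,fx=4,fy=3.3,interpolation=cv2.INTER_CUBIC))
E
```

```text
time: 12.52
tool_pos: [0.4754, -0.2553, 0.0287]
tool_rot: [0.001, 0.77, 0.638, 0.001]
contact_force: [3.5, 2.2, 7.4]
gripper_width: 0.296
[ 0.47540657 -0.25530757  0.02871312] [3.50373077 2.20184751 7.41777374] 25.184780771167464
0.08828583031796612
```

View pics/w10a.png

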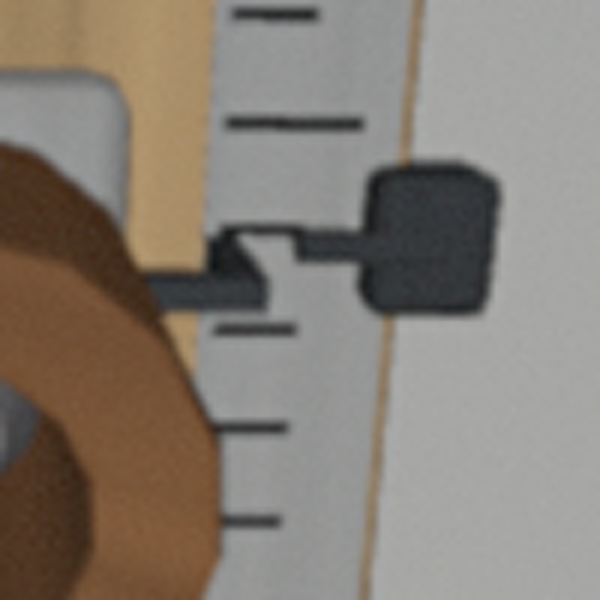

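View pics/s10.png

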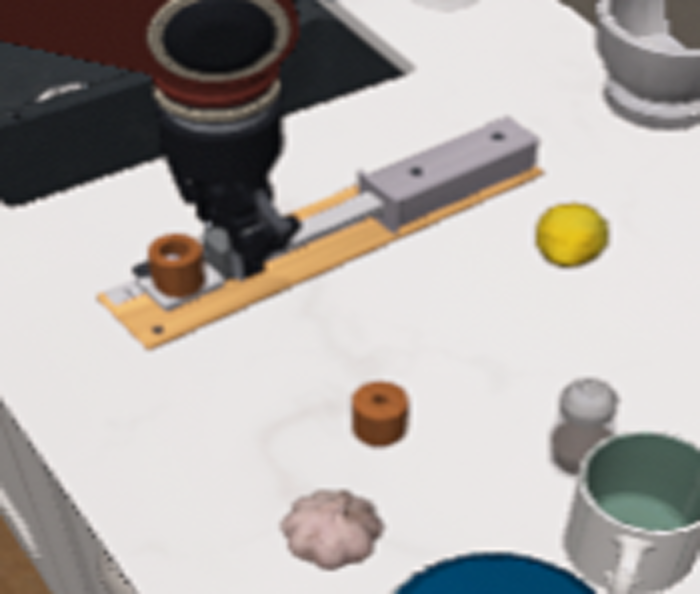

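```bash
python3 -m inch '0 -0.0004 0 0 0 0 1;0 0 0 0 0 0 1;0 0 0 0 0 0 1;0 0 0 0 0 0 1;0 0 0 0 0 0 1;0 0 0 0 0 0 1'
python3 - <<'E'
from h import *
s=state();print(s['tool_pos'],s['contact_force'],s['gripper_width']*85,np.abs(s['joint_vel']).max())
print(np.linalg.norm(s['tool_pos'][:2]-[.5621,-.2720]))
w=grab_frame("wrist");cv2.imwrite("pics/w11.png",w)
cv2.imwrite("pics/w11a.png",cv2.resize(w[145:185,295:365],None,fx=11,fy=11,interpolation=cv2.INTER_CUBIC))
E
```

```text
time: 13.17
tool_pos: [0.4752, -0.2552, 0.0287]
tool_rot: [0.001, 0.77, 0.638, 0.001]
contact_force: [4.2, 1.5, 7.4]
gripper_width: 0.295
[ 0.47515258 -0.25523564  0.02869437] [4.18385348 1.53571493 7.35488838] 25.077188846124873 0.0028365144308380237
0.08854884265648941
```

View pics/w11a.png

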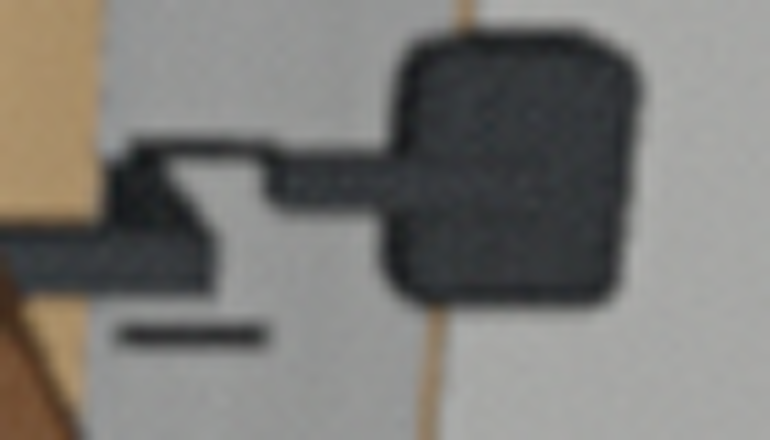

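View pics/w11.png

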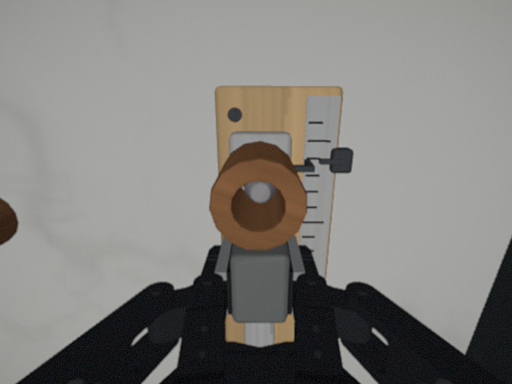

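```bash
python3 -c "
from plant import *
print(job_done())"
```

```text
the job is handed in; nothing more can be done
None
```

I fitted the wide-hole roller (brown, at top-view pixel (277,174)) over the pin. I then squeezed the lock button by pinching the grip block from above, pulled the arm out to the rider's mark, and handed in still holding it there. The whole job took about 13.2 s.

What the last checks showed:

- **Roller:** contact came at the height expected for seating on the arm (TCP z 0.048), with about 13 N of push. The pin was visible in its hole afterwards, and it stayed on during the pull.
- **Button:** the jaw opening read 25 mm. The roller (36 mm) had read about 1.3 mm too small, so this fits the block's 27 mm squeezed. The arm came out freely.
- **Pointer:** travel measured from the tool pose was 88.5 mm. The rider's mark read 88.8 to 89.0 mm on the scale in one view and 88.4 to 89.1 mm in another, depending on the blade height assumed. The two edges line up in the last picture, within about 0.5 mm.
- **Steadiness:** joint speeds were about 0.003 rad/s. The contact force was about 4 N along the spring and 7 N upward.
- **Surroundings:** the narrow roller still stands and nothing in the pictures looks disturbed. I did not measure the bystanders again.

Pin position estimates from different views disagreed by up to 5 mm. I corrected the last approach from the wrist picture, and the pin entered with almost no force.

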